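# Size the grill bushing on the stepped cone

### The job

Find the size of the aluminium bushing that lies on the square cork mat: slide it down the stepped sizing cone, guiding it all the way until it stops rather than letting it drop, and leave it sitting there level. Then slide the black size marker along its track until its white pointer is at the middle of the tile that has the colour of the cone band the bushing has come to rest on (the first band showing below it). Leave the two spare bushings on their board and the grill things as they are.

Things in the scene. Friction and masses are not known exactly. Their poses are not given: they have to be found in the camera images.
- cone: stepped tapering sizing cone, fixed upright on a dark wooden foot 100 x 100 x 25 mm; origin at the centre of the foot's underside, on the cone's axis, z up. From below, radii and heights above the origin in mm: red band r 27-26, up to 45; blue r 21.5-20, up to 62; yellow r 16-14.5, up to 79; bare steel tip r 10.5-4, up to 105. Each band ends in a flat step
- step_red (a point): centre, on the cone's axis, of the flat step on top of the red band, 45 mm above the bench. The bushing with the 46 mm bore stops here, its underside flat on the step, with about 1.5 mm of play all round
- step_blue (a point): centre, on the cone's axis, of the flat step on top of the blue band, 62 mm above the bench. The bushing with the 35 mm bore stops here, its underside flat on the step, with about 1.5 mm of play all round
- step_yellow (a point): centre, on the cone's axis, of the flat step on top of the yellow band, 79 mm above the bench. The bushing with the 24 mm bore stops here, its underside flat on the step, with about 1.5 mm of play all round
- mat: square cork mat, 110 x 110 x 6 mm, fixed; origin at the centre of its underside. The bushing to be sized lies on it within about 15 mm of its middle
- ring_a_center (a point): plain aluminium bushing, a ring 60 mm in outside diameter and 28 mm high, lying flat; the point is its centre, 14 mm above its underside, z along its axis. Bore unmarked: 24, 35 or 46 mm, different for each of the three bushings; 70 to 240 g. It may be the one on the cork mat or a spare on the board
- ring_b_center (a point): plain aluminium bushing, a ring 60 mm in outside diameter and 28 mm high, lying flat; the point is its centre, 14 mm above its underside, z along its axis. Bore unmarked: 24, 35 or 46 mm, different for each of the three bushings; 70 to 240 g. It may be the one on the cork mat or a spare on the board
- ring_c_center (a point): plain aluminium bushing, a ring 60 mm in outside diameter and 28 mm high, lying flat; the point is its centre, 14 mm above its underside, z along its axis. Bore unmarked: 24, 35 or 46 mm, different for each of the three bushings; 70 to 240 g. It may be the one on the cork mat or a spare on the board
- marker_top (a point): centre of the top of the size marker, 54.5 mm above the bench: a black upright grip 28 mm (across the track) x 20 mm (along it) x 40 mm high, on a grey track 40 mm wide, 190 mm long, 14 mm high. y points along the track towards growing readings, x across it towards the tiles, z up. A white pointer at its foot points at the tiles
- marker (a joint): position of the size marker along its track in m, 0 to 0.14; starts within 15 mm of 0; it slides with about 1.5 N of friction and stays where it is left
- tile_red_top (a point): centre of the top face of the flat red tile, 50 x 34 x 4 mm, fixed on the bench beside the track. The order of the three tiles varies; they are 45 mm apart, 34 mm wide along the track, their middles at marker readings of 35, 80 and 125 mm; the pointer is to be within 10 mm of the middle
- tile_blue_top (a point): centre of the top face of the flat blue tile, 50 x 34 x 4 mm, fixed on the bench beside the track. The order of the three tiles varies; they are 45 mm apart, 34 mm wide along the track, their middles at marker readings of 35, 80 and 125 mm; the pointer is to be within 10 mm of the middle
- tile_yellow_top (a point): centre of the top face of the flat yellow tile, 50 x 34 x 4 mm, fixed on the bench beside the track. The order of the three tiles varies; they are 45 mm apart, 34 mm wide along the track, their middles at marker readings of 35, 80 and 125 mm; the pointer is to be within 10 mm of the middle
- board: thin pale wooden board, 80 x 220 x 6 mm, fixed, with the two spare bushings on it; origin at the centre of its underside
- ramekin: white ceramic ramekin, 80 mm across, 45 mm high, loose bystander; origin at the centre of its underside
- scraper: red plastic grill scraper, 190 mm long, lying flat, loose bystander; origin on its underside where the handle meets the 70 mm wide head
- thermometer: steel meat thermometer, 48 mm dial with 130 mm probe, lying at the far side, loose bystander; origin under the dial
- skewer0: flat steel skewer, 260 mm blade, lying at the far side, loose bystander; origin under the middle of the blade
- skewer1: a second such skewer, lying on the left beyond the scraper
Mind the look-alikes: they are no part of the job. Of the things like the part that bears tile_yellow_top, leave any that is pink or purple; of the rest the smaller one is meant.

How it is judged (in metres and radians):
On the way, in this order (a step that is already met when the one before it is completed fails the run):
1. the bushing from the mat sits level on its step of the cone, the two spares still off the mat (((z of ring_a_center in the frame of cone between 0.056 and 0.062 m and horizontal distance between ring_a_center and cone below 0.004 m and angle between ring_a_center's own z axis and vertical below 0.09 rad and horizontal distance between each of ring_b_center, ring_c_center and mat above 0.1 m and distance of each of ring_b_center, ring_c_center from where it was at the start of the episode below 0.03 m) or (z of ring_b_center in the frame of cone between 0.09 and 0.096 m and horizontal distance between ring_b_center and cone below 0.004 m and angle between ring_b_center's own z axis and vertical below 0.09 rad and horizontal distance between each of ring_a_center, ring_c_center and mat above 0.1 m and distance of each of ring_a_center, ring_c_center from where it was at the start of the episode below 0.03 m) or (z of ring_c_center in the frame of cone between 0.073 and 0.079 m and horizontal distance between ring_c_center and cone below 0.004 m and angle between ring_c_center's own z axis and vertical below 0.09 rad and horizontal distance between each of ring_a_center, ring_b_center and mat above 0.1 m and distance of each of ring_a_center, ring_b_center from where it was at the start of the episode below 0.03 m))), for 0.2 s.
2. the marker points at the tile of the colour of that step's band, the bushing still seated (((z of ring_a_center in the frame of cone between 0.056 and 0.062 m and horizontal distance between ring_a_center and cone below 0.004 m and angle between ring_a_center's own z axis and vertical below 0.09 rad and y of tile_red_top in the frame of marker_top between -0.01 and 0.01 m) or (z of ring_b_center in the frame of cone between 0.09 and 0.096 m and horizontal distance between ring_b_center and cone below 0.004 m and angle between ring_b_center's own z axis and vertical below 0.09 rad and y of tile_yellow_top in the frame of marker_top between -0.01 and 0.01 m) or (z of ring_c_center in the frame of cone between 0.073 and 0.079 m and horizontal distance between ring_c_center and cone below 0.004 m and angle between ring_c_center's own z axis and vertical below 0.09 rad and y of tile_blue_top in the frame of marker_top between -0.01 and 0.01 m))), for 0.2 s.
At the end, for the whole second after the job is handed in: The mat's bushing rests on the cone: underside within 3 mm of its step, axis within 4 mm and 0.09 rad of the cone's; the marker rests within 10 mm of the middle of the tile of that band's colour; the spares are within 30 mm of their starts and off the mat (((z of ring_a_center in the frame of cone between 0.056 and 0.062 m and horizontal distance between ring_a_center and cone below 0.004 m and angle between ring_a_center's own z axis and vertical below 0.09 rad and y of tile_red_top in the frame of marker_top between -0.01 and 0.01 m and horizontal distance between each of ring_b_center, ring_c_center and mat above 0.1 m and distance of each of ring_b_center, ring_c_center from where it was at the start of the episode below 0.03 m and linear speed of ring_a below 0.02 m/s) or (z of ring_b_center in the frame of cone between 0.09 and 0.096 m and horizontal distance between ring_b_center and cone below 0.004 m and angle between ring_b_center's own z axis and vertical below 0.09 rad and y of tile_yellow_top in the frame of marker_top between -0.01 and 0.01 m and horizontal distance between each of ring_a_center, ring_c_center and mat above 0.1 m and distance of each of ring_a_center, ring_c_center from where it was at the start of the episode below 0.03 m and linear speed of ring_b below 0.02 m/s) or (z of ring_c_center in the frame of cone between 0.073 and 0.079 m and horizontal distance between ring_c_center and cone below 0.004 m and angle between ring_c_center's own z axis and vertical below 0.09 rad and y of tile_blue_top in the frame of marker_top between -0.01 and 0.01 m and horizontal distance between each of ring_a_center, ring_b_center and mat above 0.1 m and distance of each of ring_a_center, ring_b_center from where it was at the start of the episode below 0.03 m and linear speed of ring_c below 0.02 m/s)) and velocity of joint marker between -0.01 and 0.01 m/s); the robot touches nothing.
It fails at once if a bushing dropped: moving faster than 0.45 m/s (a free fall of about 10 mm) with no finger touching it ((linear speed of ring_a above 0.45 m/s and contact force between the fingers and ring_a below 0.01 N) or (linear speed of ring_b above 0.45 m/s and contact force between the fingers and ring_b below 0.01 N) or (linear speed of ring_c above 0.45 m/s and contact force between the fingers and ring_c below 0.01 N)).
It fails at once if ramekin, scraper, thermometer or a skewer moved by more than 30 mm (distance of any of ramekin, scraper, thermometer, skewer0, skewer1 from where it was at the start of the episode above 0.03 m).
It also fails if it takes over 58 s, if anything falls off the work surface, if the arm or the gripper's body presses on something with over 40 N, if the wrist force passes 120 N, or if a joint passes its speed limit or range.

### The arm

A 6-joint arm with a two-finger parallel gripper is mounted at the origin on the work surface. World frame = base frame: x ahead of the robot, y to its left, z up, the work surface at z = 0. Lengths are in m, angles in degrees, forces in N, time in s.
With the tool pointing down it reaches from about 0.3 to 0.75 m from the base axis. Payload 8.5 kg.
Tool frame: the origin (TCP) lies on the centre line of the jaws, within the pads' length; the fingertips stand env.tcp_to_tips ahead of it and the grasp point (between the pads) lies 8 mm behind it (env.tcp_to_tips is the distance from the TCP to the fingertips, in m); z points along the fingers, y is the direction in which the jaws open and shut (so a half turn about z gives the same grasp; the last joint's range is limited). The gripper opens to 85 mm and grips with 20 to 120 N. Pads are 22 mm wide; open, the fingers measure 114 mm over their backs; the gripper's body (76 mm by 85 mm) begins 54 mm behind the grasp point. The pads swing forward as they close: fully open they stand 13 mm farther back than shut.
Start: joints at [-81.205, 21.807, 74.336, -0, 83.858, -12.336], TCP at [0.198, -0.513, 0.242] pointing down, gripper open.
Joint ranges: [-178.18, 178.18], [-50.72, 133.34], [12.68, 142.11], [-81.47, 261.47], [9.98, 163.14], [-165.26, 165.26]. Speed limits (degrees/s): [136.94, 136.94, 180, 180, 180, 180].

### API

Orientations are given as a 3x3 rotation matrix whose columns are the frame's x, y, z axes.
In Python, from rig import env gives the robot as it stands. The module is installed in compiled form; this text tells all that it offers.
- The arm moves only by the tool carry_out, never from a script. Its argument "rows" is a list of rows, each an object of numbers: "tx", "ty", "tz": the shift along the tool's x, y, z in cm; "yaw": the turn about the tool's z in rad. In form: [{"tx": .., "ty": .., "tz": .., "yaw": ..}, ...]. A call has 1 to 12 rows; each row shifts and turns the pose as measured when the row begins, along the tool's axes as they then stand; what a row does not reach is not made up. A row lasts 1/10 s, in which the tool goes at most 50 mm and 8.59 degrees, less where a joint would pass 70% of its speed; a pose out of reach is approached as far as the arm can. A call is refused whole if a number of a shift passes 5 or a number of a turn 0.15, either way. A call with a gripper value outside its range is refused whole. "jaw" is the closure, from -1 (fully open) to 1 (shut), set as the call begins (left out, the last holds). The fingers move at their own pace and stop on an object; "squeeze" is the grip in N (left out, the last holds). Time passes only in rows, so rows that do not move let the fingers close. It gives the time, the measured TCP pose, the force and the opening at its end, in the units of the state.
- env.observe(): the state, without advancing time (a new reading comes with each control period).
- env.get_image(name): name is "scene" or "top"; returns the picture (400x640x3 uint8, red, green, blue); there is no depth.
- env.camera_params(name): a dict with "vertical_fov" (degrees; the focal length in pixels is half the picture's height over the tangent of half this angle, whatever the lens; pixels are square), "cx", "cy" (the principal point, pixels), "view" (4x4, takes a point from world to camera coordinates). Camera axes: x right, y up, looking along -z (the intrinsics and any distortion apply to the point x, -y, -z); pixel columns grow to the right and rows downward; lengths in m; the calibration is good to about 2 mm. A picture is of the moment at which its call begins. camera_params takes no time and is no camera call.
- env.close_job(): hands the job in, once; it reports no verdict.
The state is a dict: "time_s": time; "q": joint angles; "qvel": joint speeds; "joint_efforts": joint torques, N m; "position": TCP position; "tool_rot": TCP orientation; "ft_force": force on the tool from outside, world axes, zero at the start; "wrist_torque": the same for the moment, N m; "grip_width": finger opening in m.
Only numpy, scipy, OpenCV 4.12 (cv2) and the standard library are available. Lean on these libraries where they do the work, as an engineer would, in place of code of your own. Each camera call takes 0.05 s, during which the arm holds its last target. There are 200 camera calls.

## Working session

There is one attempt and no reset: what is moved stays moved. The work goes in short steps, Python scripts to look and compute and a tool call to move; the robot and the scene stay as the last step left them, time stands still between calls to the robot, and variables do not carry over. Pictures are saved under pics/ and viewed, about 8 in all and at most 12, crops included, and the job is handed in when it is done.

Besides the shell and the picture viewer there is one more tool, called after "Emit:" as name(argument=value, ...) on one line, values as JSON. carry_out: Moves the arm, as the interface text tells. Its arguments: {"type":"object","properties":{"rows":{"type":"array","items":{"type":"object","properties":{"tx":{"type":"number"},"ty":{"type":"number"},"tz":{"type":"number"},"yaw":{"type":"number"}}}},"jaw":{"type":"number"},"squeeze":{"type":"number"}},"required":["rows"]}

```bash
mkdir -p pics; cat > h.py <<'E'
import numpy as np, cv2
from rig import env
def save(img,n): cv2.imwrite(f'pics/{n}.png',img[:,:,::-1])
def ray(cam,u,v):
    p=env.camera_params(cam); f=200/np.tan(np.radians(p['vertical_fov'])/2)
    V=np.array(p['view']); R=V[:3,:3]; t=V[:3,3]
    d=np.array([(u-p['cx'])/f,-(v-p['cy'])/f,-1.]); return -R.T@t, R.T@d
def onz(cam,u,v,z):
    o,d=ray(cam,u,v); return o+d*(z-o[2])/d[2]
def proj(cam,P):
    p=env.camera_params(cam); f=200/np.tan(np.radians(p['vertical_fov'])/2)
    V=np.array(p['view']); c=V[:3,:3]@np.array(P)+V[:3,3]
    return p['cx']+f*c[0]/-c[2], p['cy']-f*c[1]/-c[2]
E
python3 - <<'E'
from h import *
for c in ('scene','top'):
    i=env.get_image(c); save(i,c+'0'); np.save(c+'0.npy',i); p=env.camera_params(c);print({k:(v if k!='view' else np.round(v,3).tolist()) for k,v in p.items()})
    print(np.round(ray(c,320,200)[0],3))
print(env.tcp_to_tips, env.observe())
E
```

```text
{'vertical_fov': 42.950160771794884, 'cx': 320.17165937061094, 'cy': 205.62571667660544, 'view': [[-0.843, 0.538, 0.002, 0.473], [-0.46, -0.723, 0.516, 0.221], [0.278, 0.434, 0.857, -1.887], [0.0, 0.0, 0.0, 1.0]]}
[1.026 0.725 1.503]
{'vertical_fov': 56.219209353331316, 'cx': 322.4987805152445, 'cy': 199.88142569667613, 'view': [[-0.021, -0.999, -0.031, 0.029], [0.991, -0.025, 0.132, -0.554], [-0.132, -0.028, 0.991, -1.012], [0.0, 0.0, 0.0, 1.0]]}
[ 0.416 -0.013  1.076]
0.011 {'time_s': 0.1, 'q': array([-8.12039748e+01,  2.18374142e+01,  7.43798483e+01,  8.47788427e-04,
        8.38566158e+01, -1.23370497e+01]), 'qvel': array([-0.02626233,  0.0493396 , -0.06705291, -0.01299919, -0.03402981,
       -0.00966559]), 'joint_efforts': array([ 4.44841571e-03, -4.49223053e+01, -2.31653935e+01, -1.17244490e-04,
        3.65006410e-03,  1.85590073e-05]), 'position': array([ 0.1982461 , -0.51276677,  0.24177415]), 'tool_rot': array([[ 9.32746166e-01,  3.60533710e-01, -1.82635665e-04],
       [ 3.60533640e-01, -9.32745338e-01,  1.27650330e-03],
       [ 2.89869904e-04, -1.25649986e-03, -9.99999169e-01]]), 'ft_force': array([-0.21554316, -0.60402276,  0.08254116]), 'wrist_torque': array([ 0.02769382, -0.02678868, -0.00311198]), 'grip_width': 0.08509744049237605}
```

View pics/scene0.png

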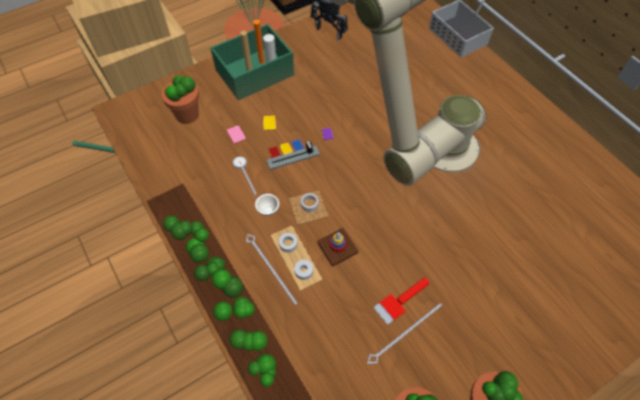

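View pics/top0.png

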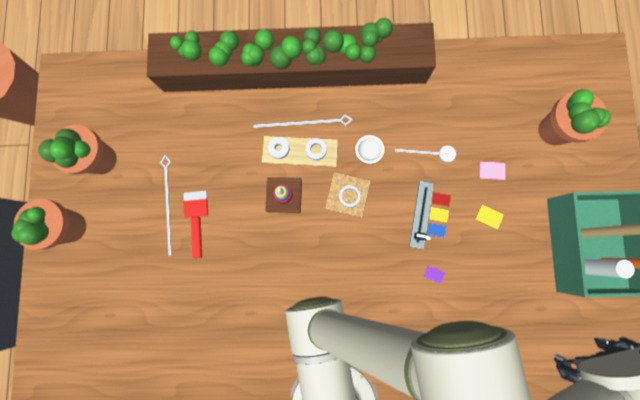

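The yellow candidates are the small tile beside the track at top (439,214) and the larger loose one at (490,216). The pink (492,170) and purple (435,274) ones are decoys. The smaller one beside the track fits the description; I'll confirm it in a crop.

```bash
python3 - <<'E'
from h import *
i=np.load('top0.npy'); 
a=cv2.resize(i[120:290,255:525],None,fx=2.9,fy=2.9,interpolation=cv2.INTER_CUBIC); save(a,'crop0')
hsv=cv2.cvtColor(i,cv2.COLOR_RGB2HSV)
def cc(mask,box,name,z):
    m=np.zeros(mask.shape,np.uint8); x0,y0,x1,y1=box; m[y0:y1,x0:x1]=mask[y0:y1,x0:x1]
    n,l,s,c=cv2.connectedComponentsWithStats(m)
    for k in range(1,n):
        if s[k,4]>15: 
            r=cv2.minAreaRect(np.argwhere(l==k)[:,::-1].astype(np.float32)); print(name,s[k],c[k].round(1),'rect',np.round(r[0],1),np.round(r[1],1),round(r[2]),onz('top',*c[k],z).round(4))
H,S,V=[hsv[:,:,k].astype(int) for k in range(3)]
tb=(400,150,520,290)
cc(((H<8)|(H>172))&(S>150),tb,'red',.004)
cc((H>22)&(H<35)&(S>140),tb,'yel',.004)
cc((H>100)&(H<125)&(S>130),tb,'blue',.004)
cc((V<60),tb,'black',.05)
cc((S<70)&(V>60)&(V<225),tb,'grey',.014)
cc((S<60)&(V>110),(325,172,375,220),'ring',.034)
cc((S<60)&(V>110),(258,132,342,166),'spare',.034)
cc((H>5)&(H<18)&(V<95),(255,170,310,220),'foot',.025)
cc((H>22)&(H<35)&(S>120),(265,175,300,212),'cy',.079)
cc((S<60)&(V>110),(265,175,300,212),'tip',.1)
E
```

```text
red [432 192  19  14 204] [440.9 198.8] rect [440.9 198.8] [17.6 11.5] 9 [ 0.5539 -0.3222  0.004 ]
yel [476 205  27  24 390] [489.3 216.5] rect [489.4 216.5] [24.4 16.1] 25 [ 0.4998 -0.4548  0.004 ]
yel [430 207  19  15 222] [438.6 214.3] rect [438.7 214.4] [18.  12.4] 10 [ 0.5096 -0.313   0.004 ]
blue [428 224  18  13 174] [436.2 229.8] rect [436.2 229.8] [16.8 10.3] 10 [ 0.4657 -0.3035  0.004 ]
grey [400 150  56  13  97] [427.2 154.1] rect [427.4 154.3] [55.1  7.9] 12 [ 0.6836 -0.2883  0.014 ]
grey [ 409  181   37   68 1014] [421.6 214.8] rect [430.6 216.1] [34.5 67.3] 9 [ 0.5082 -0.2623  0.014 ]
ring [339 185  22  23 234] [349.4 195.9] rect [349.5 196. ] [22. 21.] 90 [ 0.5647 -0.0595  0.034 ]
spare [267 137  22  22 375] [277.9 147.3] rect [277.5 147.5] [21. 21.] 90 [0.7108 0.1412 0.034 ]
spare [305 138  22  23 330] [315.7 148.7] rect [315.5 149. ] [22. 21.] 90 [0.7035 0.0327 0.034 ]
cy [277 187   9  11  31] [282.1 192.4] rect [281.3 192.1] [ 7.8 10. ] 7 [0.5724 0.1238 0.079 ]
tip [277 189   7   6  33] [279.9 191.3] rect [280.  191.5] [5. 6.] 90 [0.5722 0.1267 0.1   ]
```

View pics/crop0.png

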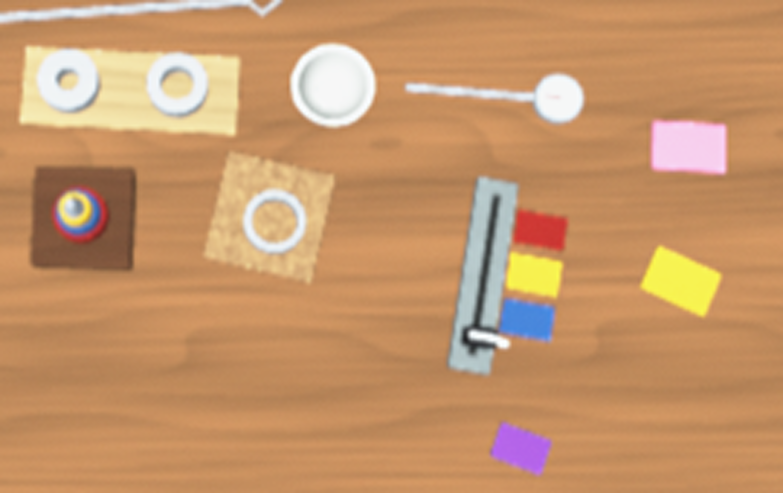

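Crop: the small yellow tile sits at crop (534,275) beside the track, and the larger tilted one at (681,281) is the decoy. The mat ring (274,221) has the widest bore, 46 mm, against about 24 and 35 mm for the spares (68,80) and (177,84). So it should stop on red, and the red tile is the far one (crop 540,230), at reading 125. Next I'll refine the cone axis and check the ring against the second view.

```bash
python3 - <<'E'
from h import *
i=np.load('top0.npy'); j=np.load('scene0.npy')
def big(m,box,name):
    x0,y0,x1,y1=box; q=np.zeros(m.shape,np.uint8); q[y0:y1,x0:x1]=m[y0:y1,x0:x1]
    n,l,s,c=cv2.connectedComponentsWithStats(q); k=1+np.argmax(s[1:,4]); 
    p=np.argwhere(l==k)[:,::-1].astype(np.float32); h=cv2.convexHull(p); M=cv2.moments(h)
    hc=(M['m10']/M['m00'],M['m01']/M['m00']); print(name,s[k],np.round(hc,2)); return hc
hs=lambda a:[cv2.cvtColor(a,cv2.COLOR_RGB2HSV)[:,:,k].astype(int) for k in range(3)]
H,S,V=hs(i)
print(onz('top',*big(V<125,(258,170,308,220),'foot'),.025))
print('sat tip', onz('top',*big((S<90)&(V>90),(265,175,300,212),'tip'),.1))
print('ring',onz('top',*big((S<60)&(V>110),(325,172,375,220),'r'),.03))
H,S,V=hs(j)
print(onz('scene',*big(V<105,(310,222,365,270),'foot'),.025))
print('ring',onz('scene',*big((S<60)&(V>110),(292,190,328,220),'r'),.03))
for P in ([.572,.125,.105],[.572,.125,.045],[.572,.125,.025]): print(np.round(proj('top',P),1),np.round(proj('scene',P),1))
a=cv2.resize(np.hstack([i[168:222,255:310],j[218:272,310:365]]),None,fx=7,fy=7,interpolation=cv2.INTER_CUBIC); save(a,'crop1')
o=env.observe()['tool_rot']
E
```

```text
foot [267 179  35  34 273] [287.98 200.1 ]
[0.55828244 0.11458127 0.025     ]
tip [277 188   7   7  40] [279.77 191.04]
sat tip [0.57289513 0.12709669 0.1       ]
r [339 185  22  23 234] [349.32 195.91]
ring [ 0.56516073 -0.05953958  0.03      ]
foot [318 229  40  37 637] [337.07 247.16]
[0.58376352 0.13794914 0.025     ]
r [301 193  18  19 176] [309.37 201.87]
ring [ 0.57022472 -0.0531999   0.03      ]
[280.3 191.1] [338.7 230.7]
[283.4 194.4] [338.1 239.6]
[284.3 195.4] [337.9 242.4]
```

View pics/crop1.png

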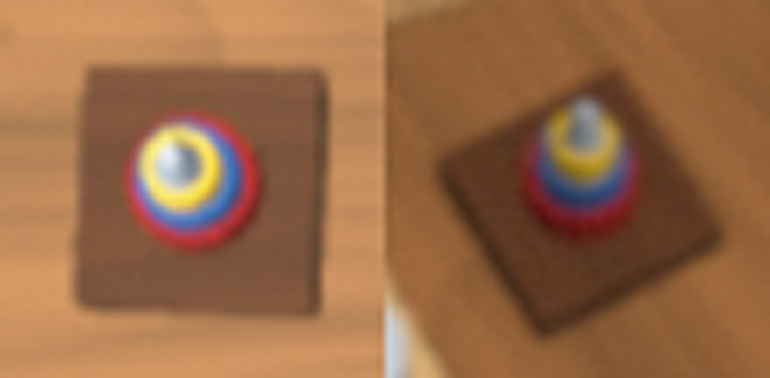

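Emit:
carry_out(rows=[{"yaw":-0.15},{"yaw":-0.15},{"yaw":-0.15},{"yaw":-0.15},{"yaw":-0.15},{"yaw":-0.15},{"yaw":-0.1}], jaw=-1, squeeze=40)

```text
validation failed for argument at $.ro...
```

Crop: in the top view the foot is a square centred near crop (203,189), px (283.6,194.5), with the tip at (180,160). In the scene view its corners are at (613,70), (720,237), (543,336) and (443,170). My dark mask missed part of the foot, so I'll measure it once more using Otsu.

```bash
python3 - <<'E'
from h import *
for c,box,n in (('top',(256,168,312,222),0),('scene',(312,220,364,270),0)):
    a=np.load(c+'0.npy'); x0,y0,x1,y1=box
    g=a[y0:y1,x0:x1,0]; big=cv2.resize(g,None,fx=8,fy=8,interpolation=cv2.INTER_CUBIC)
    hsv=cv2.cvtColor(cv2.resize(a[y0:y1,x0:x1],None,fx=8,fy=8,interpolation=cv2.INTER_CUBIC),cv2.COLOR_RGB2HSV)
    t,m=cv2.threshold(big,0,255,cv2.THRESH_BINARY_INV+cv2.THRESH_OTSU)
    cs,_=cv2.findContours(m,cv2.RETR_EXTERNAL,cv2.CHAIN_APPROX_NONE); k=max(cs,key=cv2.contourArea)
    f=lambda p:((np.array(p)+.5)/8-.5+[x0,y0])
    r=cv2.minAreaRect(k); print(c,'foot',t,f(r[0]).round(2),np.array(r[1])/8,round(r[2]), 'corners',[f(p).round(1).tolist() for p in cv2.boxPoints(r)])
    for z in (.0125,.02,.025): print(z,onz(c,*f(r[0]),z).round(4))
    H,S,V=[hsv[:,:,q].astype(int) for q in range(3)]
    for nm,mm in (('yel',(H>20)&(H<36)&(S>130)&(V>130)),('cone',((H>95)&(H<130)&(S>80))|((H>165))|((H>20)&(H<36)&(V>130)&(S>130)))):
        cs,_=cv2.findContours(mm.astype(np.uint8),cv2.RETR_EXTERNAL,cv2.CHAIN_APPROX_NONE); kk=max(cs,key=cv2.contourArea)
        e=cv2.fitEllipse(cv2.convexHull(kk)); print(nm,f(e[0]).round(2),np.array(e[1])/8, 'z.062',onz(c,*f(e[0]),.07).round(4),'z.045',onz(c,*f(e[0]),.04).round(4))
E
```

```text
top foot 162.0 [283.37 194.88] [36.52181625 36.12986755] 1 corners [[264.7, 212.5], [265.5, 176.4], [302.0, 177.2], [301.2, 213.4]]
0.0125 [0.5755 0.1293 0.0125]
0.02 [0.5744 0.1283 0.02  ]
0.025 [0.5736 0.1276 0.025 ]
yel [280.77 191.91] [10.08067226 10.39678574] z.062 [0.5753 0.1287 0.07  ] z.045 [0.58   0.1329 0.04  ]
cone [281.6  193.03] [17.37992668 18.10276985] z.062 [0.5721 0.1264 0.07  ] z.045 [0.5767 0.1306 0.04  ]
scene foot 120.0 [337.04 246.49] [32.34892273 32.37035751] 59 corners [[314.8, 240.9], [342.6, 224.3], [359.2, 252.0], [331.5, 268.7]]
0.0125 [0.5788 0.1309 0.0125]
0.02 [0.581  0.1339 0.02  ]
0.025 [0.5825 0.1359 0.025 ]
yel [337.97 237.57] [ 9.32312202 10.52255535] z.062 [0.5762 0.1291 0.07  ] z.045 [0.5668 0.1167 0.04  ]
cone [337.73 241.72] [15.42022705 15.83969498] z.062 [0.5849 0.141  0.07  ] z.045 [0.5757 0.1288 0.04  ]
```

Emit:
carry_out(rows=[{"tx":0,"ty":0,"tz":0,"yaw":-0.15},{"tx":0,"ty":0,"tz":0,"yaw":-0.15},{"tx":0,"ty":0,"tz":0,"yaw":-0.15},{"tx":0,"ty":0,"tz":0,"yaw":-0.15},{"tx":0,"ty":0,"tz":0,"yaw":-0.15},{"tx":0,"ty":0,"tz":0,"yaw":-0.15},{"tx":0,"ty":0,"tz":0,"yaw":-0.1}], jaw=-1, squeeze=40)

```text
time_s: 0.8
position: [0.198, -0.5116, 0.239]
tool_rot: [[0.189, 0.982, -0.001], [0.982, -0.189, 0.008], [0.007, -0.003, -1.0]]
ft_force: [0.3, 0.2, -0.2]
grip_width: 0.0855
```

Emit:
carry_out(rows=[{"tx":4.2,"ty":2.3,"tz":0,"yaw":0},{"tx":4.2,"ty":2.3,"tz":0,"yaw":0},{"tx":4.2,"ty":2.3,"tz":0,"yaw":0},{"tx":4.2,"ty":2.3,"tz":0,"yaw":0},{"tx":4.2,"ty":2.3,"tz":0,"yaw":0},{"tx":4.2,"ty":2.3,"tz":0,"yaw":0},{"tx":4.2,"ty":2.3,"tz":0,"yaw":0},{"tx":4.2,"ty":2.3,"tz":0,"yaw":0},{"tx":4.2,"ty":2.3,"tz":0,"yaw":0},{"tx":4.2,"ty":2.3,"tz":0,"yaw":0},{"tx":4.2,"ty":2.3,"tz":0,"yaw":0},{"tx":0,"ty":0,"tz":0,"yaw":0}])

```text
time_s: 2.0
position: [0.5434, -0.0888, 0.238]
tool_rot: [[0.19, 0.982, -0.005], [0.982, -0.19, 0.013], [0.012, -0.007, -1.0]]
ft_force: [-0.6, -0.6, 0.2]
grip_width: 0.0851
```

Emit:
carry_out(rows=[{"tx":1.8,"ty":0.9,"tz":3,"yaw":0},{"tx":1.6,"ty":0.8,"tz":4,"yaw":0},{"tx":0,"ty":0,"tz":4,"yaw":0},{"tx":0,"ty":0,"tz":3,"yaw":0},{"tx":0,"ty":0,"tz":1,"yaw":0},{"tx":0,"ty":0,"tz":0,"yaw":0}])

```text
time_s: 2.6
position: [0.5667, -0.0559, 0.0833]
tool_rot: [[0.188, 0.982, -0.005], [0.982, -0.188, 0.012], [0.011, -0.007, -1.0]]
ft_force: [-0.0, 0.3, 1.3]
grip_width: 0.0854
```

```bash
python3 - <<'E'
from h import *
for c in ('top','scene'): np.save(c+'1.npy',env.get_image(c))
a=np.load('top1.npy')[150:240,255:400]; b=np.load('scene1.npy')[150:275,255:400]
save(cv2.resize(np.vstack([a,b]),None,fx=2.7,fy=2.7,interpolation=cv2.INTER_CUBIC),'c2'); o=env.observe(); print(o['position'],env.tcp_to_tips)
R=o['tool_rot']; d=np.array([.566,-.059,.02])-o['position']; print('tool d cm',(R.T@d*100).round(2))
E
```

```text
[ 0.56760051 -0.05612163  0.08515355] 0.011
tool d cm [-0.38 -0.08  6.51]
```

View pics/c2.png

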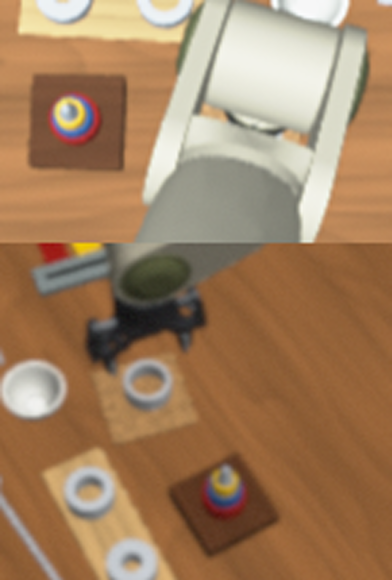

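The scene crop shows the open gripper straddling the mat ring, with its bore centre at crop (147,385). The cone is at (224,490). Descending to grip.

Emit:
carry_out(rows=[{"tx":-0.2,"ty":-0.1,"tz":2,"yaw":0},{"tx":-0.2,"ty":0,"tz":2,"yaw":0},{"tx":0,"ty":0,"tz":1.5,"yaw":0},{"tx":0,"ty":0,"tz":0.7,"yaw":0},{"tx":0,"ty":0,"tz":0,"yaw":0}])

```text
time_s: 3.2
position: [0.5709, -0.0622, 0.0306]
tool_rot: [[0.189, 0.982, 0.016], [0.982, -0.189, 0.005], [0.008, 0.014, -1.0]]
ft_force: [0.2, 0.8, 0.7]
grip_width: 0.0855
```

Emit:
carry_out(rows=[{"tx":0.2,"ty":-0.4,"tz":0.5,"yaw":0},{"tx":0.1,"ty":-0.1,"tz":0.3,"yaw":0},{"tx":0,"ty":0,"tz":0,"yaw":0}])

```text
time_s: 3.5
position: [0.5676, -0.0584, 0.0248]
tool_rot: [[0.189, 0.982, 0.02], [0.982, -0.189, 0.004], [0.007, 0.019, -1.0]]
ft_force: [-0.2, 0.4, 0.2]
grip_width: 0.0856
```

Emit:
carry_out(rows=[{"tx":0,"ty":-0.1,"tz":0.4,"yaw":0},{"tx":0,"ty":0,"tz":0,"yaw":0}])

```text
time_s: 3.7
position: [0.5669, -0.0582, 0.0211]
tool_rot: [[0.189, 0.982, 0.021], [0.982, -0.189, 0.003], [0.007, 0.02, -1.0]]
ft_force: [-0.1, 0.0, -0.2]
grip_width: 0.0855
```

Emit:
carry_out(rows=[{"tx":0,"ty":0,"tz":0,"yaw":0},{"tx":0,"ty":0,"tz":0,"yaw":0},{"tx":0,"ty":0,"tz":0,"yaw":0},{"tx":0,"ty":0,"tz":0,"yaw":0},{"tx":0,"ty":0,"tz":0,"yaw":0},{"tx":0,"ty":0,"tz":0,"yaw":0},{"tx":0,"ty":0,"tz":0,"yaw":0},{"tx":0,"ty":0,"tz":0,"yaw":0},{"tx":0,"ty":0,"tz":0,"yaw":0},{"tx":0,"ty":0,"tz":0,"yaw":0}], jaw=1, squeeze=40)

```text
time_s: 4.7
position: [0.5671, -0.0582, 0.0218]
tool_rot: [[0.189, 0.982, 0.022], [0.982, -0.189, 0.003], [0.007, 0.021, -1.0]]
ft_force: [-0.8, 0.2, 0.8]
grip_width: 0.058
```

Emit:
carry_out(rows=[{"tx":0,"ty":0,"tz":-1,"yaw":0},{"tx":0,"ty":0,"tz":-3,"yaw":0},{"tx":0,"ty":0,"tz":-4,"yaw":0},{"tx":0,"ty":0,"tz":-4,"yaw":0},{"tx":0,"ty":0,"tz":-1.5,"yaw":0},{"tx":0,"ty":0,"tz":0,"yaw":0}])

```text
time_s: 5.3
position: [0.5636, -0.0586, 0.1635]
tool_rot: [[0.189, 0.982, 0.02], [0.982, -0.189, 0.003], [0.007, 0.019, -1.0]]
ft_force: [0.0, 0.5, -1.7]
grip_width: 0.0581
```

Emit:
carry_out(rows=[{"tx":2.5,"ty":-0.4,"tz":0,"yaw":0},{"tx":4,"ty":-0.6,"tz":0,"yaw":0},{"tx":4,"ty":-0.5,"tz":0,"yaw":0},{"tx":4,"ty":-0.5,"tz":0,"yaw":0},{"tx":3,"ty":-0.3,"tz":0,"yaw":0},{"tx":1,"ty":-0.1,"tz":0,"yaw":0},{"tx":0,"ty":0,"tz":0,"yaw":0}])

```text
time_s: 6.0
position: [0.5734, 0.133, 0.1588]
tool_rot: [[0.192, 0.981, 0.013], [0.981, -0.192, 0.003], [0.005, 0.012, -1.0]]
ft_force: [-0.7, -1.0, -1.6]
grip_width: 0.0581
```

Emit:
carry_out(rows=[{"tx":-0.2,"ty":0.2,"tz":1,"yaw":0},{"tx":-0.1,"ty":0.1,"tz":1.2,"yaw":0},{"tx":0,"ty":0,"tz":0.5,"yaw":0},{"tx":0,"ty":0,"tz":0,"yaw":0}])

```text
time_s: 6.4
position: [0.5757, 0.1252, 0.1276]
tool_rot: [[0.196, 0.981, 0.009], [0.981, -0.196, 0.002], [0.004, 0.008, -1.0]]
ft_force: [1.0, 0.7, -1.5]
grip_width: 0.0581
```

```bash
python3 - <<'E'
from h import *
for c in ('top','scene'): np.save(c+'2.npy',env.get_image(c))
a=np.load('top2.npy')[150:240,240:330]; b=np.load('scene2.npy')[185:275,295:385]
save(cv2.resize(np.hstack([a,b]),None,fx=4.4,fy=4.4,interpolation=cv2.INTER_CUBIC),'c3'); o=env.observe(); print(o['position'],o['tool_rot'][:,2])
E
```

```text
[0.57609846 0.12551715 0.12855251] [ 0.01057973  0.00205538 -0.99994192]
```

View pics/c3.png

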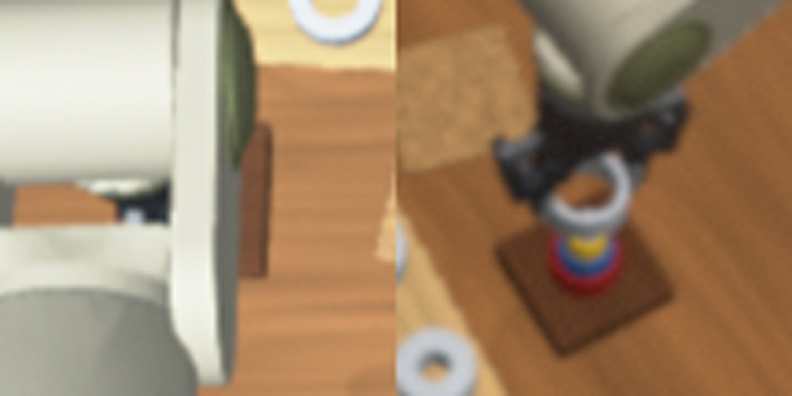

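The scene crop shows the ring (centre about (588,194)) held over the cone, whose axis is at about x 585 in the crop. I'll cast the ring centre at its known height to get its offset from the TCP.

```bash
python3 - <<'E'
from h import *
j=np.load('scene2.npy'); x0,y0,x1,y1=320,212,352,245
a=cv2.resize(j[y0:y1,x0:x1],None,fx=8,fy=8,interpolation=cv2.INTER_CUBIC); hsv=cv2.cvtColor(a,cv2.COLOR_RGB2HSV)
m=((hsv[:,:,1]<70)&(hsv[:,:,2]>105)).astype(np.uint8)
cs,_=cv2.findContours(m,cv2.RETR_EXTERNAL,cv2.CHAIN_APPROX_NONE); k=max(cs,key=cv2.contourArea)
e=cv2.fitEllipse(cv2.convexHull(k)); f=(np.array(e[0])+.5)/8-.5+[x0,y0]; print(f,np.array(e[1])/8, onz('scene',*f,.127).round(4))
# bore (orange background seen through / inner): hole contour of bright mask
print('pred ring centre if at TCP:',proj('scene',[.576,.1255,.127]),'cone pred tip',proj('scene',[.575,.129,.105]))
E
```

```text
[338.9020443 231.7439003] [17.9690361  26.78045464] [0.5806 0.1377 0.127 ]
pred ring centre if at TCP: (np.float64(337.9495288745434), np.float64(228.0948296057288)) cone pred tip (np.float64(338.6148507445651), np.float64(232.1563636217843))
```

The mask picked up the tip. The crop's ring centre, px (338.2,228.4), matches the TCP projection (337.9,228.1), so the ring is centred on the TCP within about 1 mm.

Emit:
carry_out(rows=[{"tx":0.3,"ty":-0.15,"tz":0,"yaw":0},{"tx":0,"ty":0,"tz":0,"yaw":0},{"tx":0,"ty":0,"tz":0,"yaw":0}])

```text
time_s: 6.8
position: [0.5756, 0.1288, 0.1295]
tool_rot: [[0.196, 0.98, 0.012], [0.981, -0.196, 0.002], [0.004, 0.012, -1.0]]
ft_force: [0.1, -0.7, -1.7]
grip_width: 0.0583
```

Emit:
carry_out(rows=[{"tx":0,"ty":0,"tz":1,"yaw":0},{"tx":0,"ty":0,"tz":1,"yaw":0},{"tx":0,"ty":0,"tz":1,"yaw":0},{"tx":0,"ty":0,"tz":0.6,"yaw":0},{"tx":0,"ty":0,"tz":0,"yaw":0},{"tx":0,"ty":0,"tz":0,"yaw":0}])

```text
time_s: 7.4
position: [0.5756, 0.1291, 0.0896]
tool_rot: [[0.196, 0.981, 0.011], [0.981, -0.196, 0.002], [0.004, 0.011, -1.0]]
ft_force: [0.0, 0.7, -0.2]
grip_width: 0.0578
```

Position is steady. I'll go on slowly past the blue step (contact would show at TCP z of about 0.078).

Emit:
carry_out(rows=[{"tx":0,"ty":0,"tz":0.5,"yaw":0},{"tx":0,"ty":0,"tz":0.4,"yaw":0},{"tx":0,"ty":0,"tz":0.4,"yaw":0},{"tx":0,"ty":0,"tz":0.3,"yaw":0},{"tx":0,"ty":0,"tz":0,"yaw":0}])

```text
time_s: 7.9
position: [0.5762, 0.1291, 0.0728]
tool_rot: [[0.196, 0.981, 0.013], [0.981, -0.196, 0.002], [0.005, 0.012, -1.0]]
ft_force: [0.4, -0.2, 0.0]
grip_width: 0.0581
```

Emit:
carry_out(rows=[{"tx":0,"ty":0,"tz":0.3,"yaw":0},{"tx":0,"ty":0,"tz":0.3,"yaw":0},{"tx":0,"ty":0,"tz":0.2,"yaw":0},{"tx":0,"ty":0,"tz":0,"yaw":0}])

```text
time_s: 8.3
position: [0.5765, 0.1291, 0.0643]
tool_rot: [[0.196, 0.981, 0.013], [0.981, -0.196, 0.002], [0.005, 0.012, -1.0]]
ft_force: [1.1, -0.3, 0.0]
grip_width: 0.0577
```

```bash
python3 - <<'E'
from h import *
b=env.get_image('scene')[205:275,300:380]
save(cv2.resize(b,None,fx=7,fy=7,interpolation=cv2.INTER_CUBIC),'c4'); o=env.observe(); print(o['position'],o['ft_force'],o['wrist_torque'])
E
```

```text
[0.57652112 0.12910277 0.06442752] [ 0.65559475 -0.99375028 -1.55163215] [ 0.0115639   0.00987102 -0.00828993]
```

View pics/c4.png

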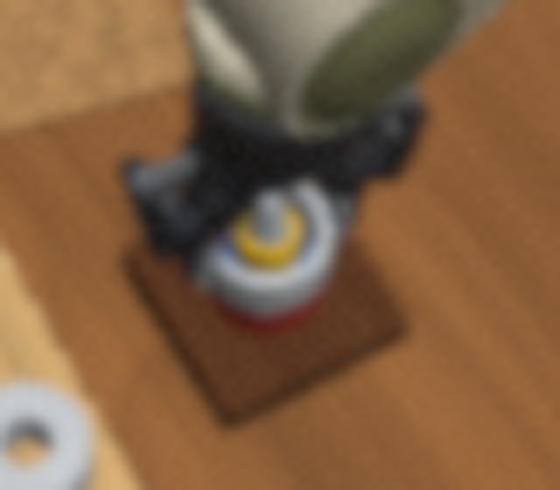

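The ring now encircles the cone: yellow and tip at crop (270,230) sit inside the bore, with red showing below at (270,315). Next come the last millimetres, down to contact.

Emit:
carry_out(rows=[{"tx":0,"ty":0,"tz":0.2,"yaw":0},{"tx":0,"ty":0,"tz":0.15,"yaw":0},{"tx":0,"ty":0,"tz":0.15,"yaw":0}])

```text
time_s: 8.65
position: [0.5768, 0.1291, 0.0606]
tool_rot: [[0.196, 0.981, 0.014], [0.981, -0.196, 0.002], [0.005, 0.014, -1.0]]
ft_force: [-9.2, -1.6, 21.2]
grip_width: 0.058
```

Firm contact at z 0.0606 against a predicted 0.0608. Opening the jaw.

Emit:
carry_out(rows=[{"tx":0,"ty":-0.05,"tz":0,"yaw":0},{"tx":0,"ty":0,"tz":0,"yaw":0}], squeeze=20)

```text
time_s: 8.85
position: [0.5765, 0.1292, 0.0612]
tool_rot: [[0.196, 0.981, 0.016], [0.981, -0.196, 0.002], [0.005, 0.015, -1.0]]
ft_force: [0.5, -0.3, -1.6]
grip_width: 0.0577
```

Emit:
carry_out(rows=[{"tx":0,"ty":0,"tz":0,"yaw":0},{"tx":0,"ty":0,"tz":0,"yaw":0},{"tx":0,"ty":0,"tz":0,"yaw":0},{"tx":0,"ty":0,"tz":0,"yaw":0},{"tx":0,"ty":0,"tz":0,"yaw":0},{"tx":0,"ty":0,"tz":0,"yaw":0},{"tx":0,"ty":0,"tz":0,"yaw":0},{"tx":0,"ty":0,"tz":0,"yaw":0}], jaw=-1)

```text
time_s: 9.65
position: [0.5767, 0.1292, 0.0609]
tool_rot: [[0.196, 0.981, 0.016], [0.981, -0.196, 0.002], [0.005, 0.015, -1.0]]
ft_force: [-0.4, 0.9, 0.8]
grip_width: 0.0856
```

Emit:
carry_out(rows=[{"tx":0,"ty":0,"tz":-1,"yaw":0},{"tx":0,"ty":0,"tz":-3,"yaw":0},{"tx":0,"ty":0,"tz":-4,"yaw":0},{"tx":0,"ty":0,"tz":-4,"yaw":0},{"tx":0,"ty":0,"tz":-2,"yaw":0},{"tx":-3,"ty":0,"tz":0,"yaw":0},{"tx":-5,"ty":0,"tz":0,"yaw":0},{"tx":-5,"ty":0,"tz":0,"yaw":0},{"tx":-5,"ty":0,"tz":0,"yaw":0},{"tx":-5,"ty":0,"tz":0,"yaw":0},{"tx":0,"ty":0,"tz":0,"yaw":0}])

```text
time_s: 10.75
position: [0.5286, -0.101, 0.2142]
tool_rot: [[0.191, 0.981, 0.025], [0.982, -0.191, -0.001], [0.004, 0.025, -1.0]]
ft_force: [0.6, 0.2, -0.7]
grip_width: 0.0853
```

```bash
python3 - <<'E'
from h import *
o=env.observe(); P=o['position']; R=o['tool_rot']; print(P)
i=env.get_image('top'); a=np.load('top0.npy'); b=a[222:255,405:450]
c=i[165:225,250:310]; j=env.get_image('scene')[205:265,310:370]
s=lambda x:cv2.resize(x,(390,390),interpolation=cv2.INTER_CUBIC)
save(np.hstack([s(c),s(j)]),'c5')
x0,y0=405,222; B=cv2.resize(b,None,fx=8,fy=8,interpolation=cv2.INTER_CUBIC); V=B.max(2)
m=(V<75).astype(np.uint8); m=cv2.morphologyEx(m,cv2.MORPH_OPEN,np.ones((33,33),np.uint8))
n,l,st,ce=cv2.connectedComponentsWithStats(m)
t=np.array([.978,-.207]); red=np.array([.5539,-.3222])
for k in range(1,n):
    f=(ce[k]+.5)/8-.5+[x0,y0]; 
    for z in (.0545,.035): w=onz('top',*f,z); print(st[k]/8,f.round(1),z,w.round(4),'along to red',((red-w[:2])@t).round(4),'across',((red-w[:2])@np.array([-.207,-.978])).round(4))
E
```

```text
[ 0.52855344 -0.10096425  0.21418461]
```

View pics/c5.png

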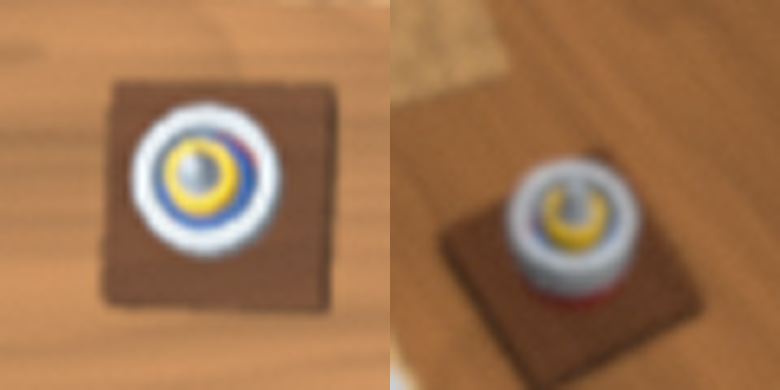

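c5: the ring sits level and concentric on the cone, top px at crop (205,180). Blue and yellow show inside the bore, and red is the first band below it (575,295 in the scene half). So it is the 46 mm bore and belongs on red. Now the marker.

```bash
python3 - <<'E'
from h import *
a=np.load('top0.npy'); j=np.load('scene0.npy')
s=lambda x:cv2.resize(x,None,fx=8,fy=8,interpolation=cv2.INTER_CUBIC)
save(np.hstack([s(a[205:255,404:450]),s(j[130:180,264:322-8])]),'c6')
H,S,V=[cv2.cvtColor(a,cv2.COLOR_RGB2HSV)[:,:,k].astype(int) for k in range(3)]
t=np.array([.978,-.207]); x=np.array([-.207,-.978]); red=np.array([.5539,-.3222])
for nm,mask,z in (('blk',V<75,.05),('wht',(S<50)&(V>190),.02)):
    m=np.zeros(V.shape,np.uint8); m[225:248,410:436]=mask[225:248,410:436]
    n,l,st,ce=cv2.connectedComponentsWithStats(m)
    for k in range(1,n):
        if st[k,4]>4: w=onz('top',*ce[k],z); d=red-w[:2]; print(nm,st[k],ce[k].round(1),w.round(4),'along',(d@t).round(4),'across',(d@x).round(4))
E
```

```text
blk [418 225   3   8   9] [419.2 228.9] [ 0.467  -0.2454  0.05  ] along 0.1009 across 0.0571
blk [415 234   6   7  15] [417.  237.7] [ 0.4433 -0.2381  0.05  ] along 0.1256 across 0.0593
wht [411 225  14  23 110] [415.6 238.5] [ 0.4421 -0.2406  0.02  ] along 0.1262 across 0.0567
wht [422 225   5   7  28] [424.  227.9] [ 0.471  -0.2655  0.02  ] along 0.0928 across 0.0383
wht [417 234  14   6  38] [423.4 236.3] [ 0.4477 -0.2628  0.02  ] along 0.1162 across 0.0361
```

View pics/c6.png

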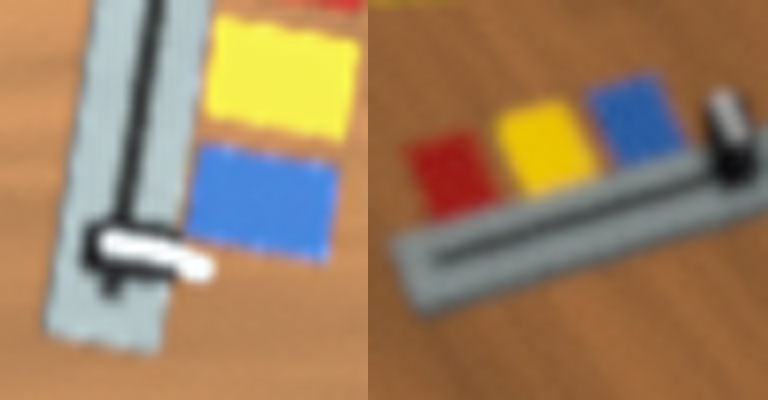

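c6: the marker stands at crop (128,250) with its pointer aimed right at (200,268), just below the blue tile. Going up the track the order is blue, yellow, red. The reading works out at about 9 mm, so it needs about 116 mm of travel. The marker is at about (0.450,-0.251) and the target at about (0.564,-0.275).

Emit:
carry_out(rows=[{"tx":-3,"ty":-1,"tz":0,"yaw":0},{"tx":-4.5,"ty":-1.4,"tz":0,"yaw":0},{"tx":-4.5,"ty":-1.4,"tz":1,"yaw":0},{"tx":-3.5,"ty":-1,"tz":2,"yaw":0},{"tx":-0.5,"ty":0,"tz":4,"yaw":0},{"tx":0,"ty":0,"tz":3,"yaw":0},{"tx":0,"ty":0,"tz":0,"yaw":0}])

```text
time_s: 11.55
position: [0.4578, -0.2418, 0.1132]
tool_rot: [[0.173, 0.984, 0.032], [0.985, -0.173, -0.002], [0.004, 0.032, -0.999]]
ft_force: [-0.0, 0.1, 0.8]
grip_width: 0.0853
```

Emit:
carry_out(rows=[{"tx":-0.7,"ty":-0.5,"tz":1,"yaw":0.035},{"tx":-0.4,"ty":-0.3,"tz":1.5,"yaw":0},{"tx":0,"ty":0,"tz":1,"yaw":0},{"tx":0,"ty":0,"tz":0,"yaw":0}])

```text
time_s: 11.95
position: [0.4516, -0.2501, 0.0804]
tool_rot: [[0.207, 0.978, 0.037], [0.978, -0.207, -0.006], [0.002, 0.038, -0.999]]
ft_force: [-0.1, -0.4, 0.1]
grip_width: 0.0855
```

```bash
python3 - <<'E'
from h import *
b=env.get_image('scene')[105:195,250:350]
save(cv2.resize(b,None,fx=6,fy=6,interpolation=cv2.INTER_CUBIC),'c7'); o=env.observe(); print(o['position'],o['tool_rot'][:,2])
print([ (np.array(proj('scene',p))-[250,105])*6 for p in ([.4504,-.2513,.0545],[*o['position'][:2],.0545])])
E
```

```text
[ 0.45187714 -0.25034047  0.08106714] [ 0.038274   -0.00637458 -0.99924695]
[array([350.71224263, 229.7553135 ]), array([349.4595384 , 231.88207553])]
```

View pics/c7.png

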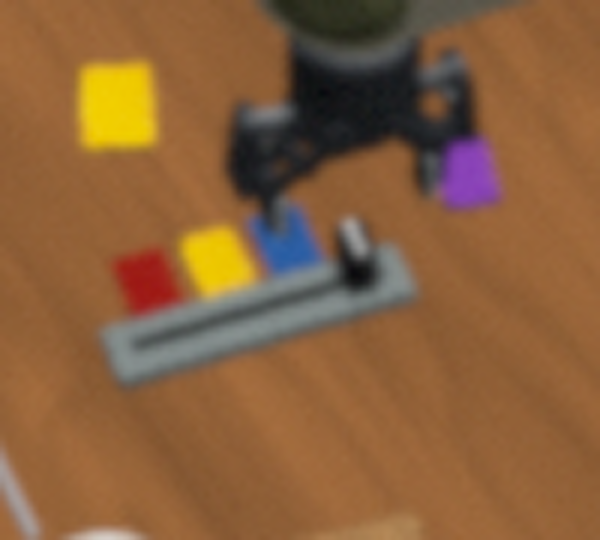

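c7: the marker top is at crop (353,232) against a predicted (351,230), and the open jaws straddle it along the track. Descending and gripping.

Emit:
carry_out(rows=[{"tx":0,"ty":-0.1,"tz":1.5,"yaw":0},{"tx":0,"ty":-0.1,"tz":1.5,"yaw":0},{"tx":0,"ty":-0.1,"tz":0.8,"yaw":0},{"tx":0,"ty":0,"tz":0,"yaw":0}])

```text
time_s: 12.4
position: [0.4528, -0.2506, 0.0458]
tool_rot: [[0.207, 0.977, 0.044], [0.978, -0.206, -0.011], [-0.002, 0.045, -0.999]]
ft_force: [0.8, -0.6, 0.4]
grip_width: 0.0853
```

Emit:
carry_out(rows=[{"tx":0,"ty":0,"tz":0,"yaw":0},{"tx":0,"ty":0,"tz":0,"yaw":0},{"tx":0,"ty":0,"tz":0,"yaw":0},{"tx":0,"ty":0,"tz":0,"yaw":0},{"tx":0,"ty":0,"tz":0,"yaw":0},{"tx":0,"ty":0,"tz":0,"yaw":0},{"tx":0,"ty":0,"tz":0,"yaw":0},{"tx":0,"ty":0,"tz":0,"yaw":0},{"tx":0,"ty":0,"tz":0,"yaw":0},{"tx":0,"ty":0,"tz":0,"yaw":0}], jaw=1, squeeze=20)

```text
time_s: 13.4
position: [0.4537, -0.2512, 0.0484]
tool_rot: [[0.206, 0.977, 0.046], [0.979, -0.206, -0.014], [-0.004, 0.048, -0.999]]
ft_force: [0.1, 0.1, -0.3]
grip_width: 0.0198
```

Emit:
carry_out(rows=[{"tx":0,"ty":1,"tz":0.05,"yaw":0},{"tx":0,"ty":1.5,"tz":0.1,"yaw":0},{"tx":0,"ty":1.5,"tz":0.1,"yaw":0},{"tx":0,"ty":1.5,"tz":0.1,"yaw":0},{"tx":0,"ty":1.5,"tz":0.1,"yaw":0},{"tx":0,"ty":1.5,"tz":0.1,"yaw":0},{"tx":0,"ty":0,"tz":0,"yaw":0}])

```text
time_s: 14.1
position: [0.5428, -0.2697, 0.0484]
tool_rot: [[0.206, 0.977, 0.046], [0.978, -0.206, -0.014], [-0.005, 0.048, -0.999]]
ft_force: [1.1, -1.7, 0.4]
grip_width: 0.0198
```

Emit:
carry_out(rows=[{"tx":0,"ty":1.2,"tz":0.05,"yaw":0},{"tx":0,"ty":1.1,"tz":0.05,"yaw":0},{"tx":0,"ty":0,"tz":0,"yaw":0},{"tx":0,"ty":0,"tz":0,"yaw":0}])

```text
time_s: 14.5
position: [0.5653, -0.2744, 0.0484]
tool_rot: [[0.206, 0.977, 0.046], [0.979, -0.206, -0.015], [-0.005, 0.048, -0.999]]
ft_force: [0.3, -0.2, 1.4]
grip_width: 0.0198
```

Emit:
carry_out(rows=[{"tx":0,"ty":0,"tz":0,"yaw":0},{"tx":0,"ty":0,"tz":0,"yaw":0},{"tx":0,"ty":0,"tz":0,"yaw":0},{"tx":0,"ty":0,"tz":0,"yaw":0},{"tx":0,"ty":0,"tz":0,"yaw":0},{"tx":0,"ty":0,"tz":0,"yaw":0},{"tx":0,"ty":0,"tz":0,"yaw":0},{"tx":0,"ty":0,"tz":-2,"yaw":0},{"tx":0,"ty":0,"tz":-4,"yaw":0},{"tx":0,"ty":0,"tz":-5,"yaw":0},{"tx":0,"ty":0,"tz":-4,"yaw":0},{"tx":0,"ty":0,"tz":0,"yaw":0}], jaw=-1)

```text
time_s: 15.7
position: [0.5563, -0.2715, 0.2021]
tool_rot: [[0.207, 0.978, 0.041], [0.978, -0.207, -0.011], [-0.002, 0.043, -0.999]]
ft_force: [-0.6, -0.1, -0.2]
grip_width: 0.0854
```

Emit:
carry_out(rows=[{"tx":-3,"ty":-3,"tz":0,"yaw":0},{"tx":-4,"ty":-3,"tz":0,"yaw":0},{"tx":-4,"ty":-3,"tz":0,"yaw":0},{"tx":-4,"ty":-3,"tz":0,"yaw":0},{"tx":-4,"ty":-3,"tz":0,"yaw":0},{"tx":-4,"ty":-3,"tz":0,"yaw":0},{"tx":0,"ty":0,"tz":0,"yaw":0}])

```text
time_s: 16.4
position: [0.3288, -0.4615, 0.1912]
tool_rot: [[0.202, 0.978, 0.042], [0.979, -0.202, -0.009], [-0.001, 0.043, -0.999]]
ft_force: [-0.2, 0.2, -0.4]
grip_width: 0.0854
```

```bash
python3 - <<'E'
from h import *
i=env.get_image('top'); j=env.get_image('scene')
save(np.hstack([cv2.resize(i[170:250,400:460],(390,520),interpolation=cv2.INTER_CUBIC),cv2.resize(j[125:185,260:320-15],(390,520),interpolation=cv2.INTER_CUBIC)]),'c8')
o=env.observe(); print(o['time_s'],o['position'])
t=np.array([.978,-.207]); red=np.array([.5539,-.3222]); H,S,V=[cv2.cvtColor(i,cv2.COLOR_RGB2HSV)[:,:,k].astype(int) for k in range(3)]
m=np.zeros(V.shape,np.uint8); m[185:210,420:440]=((S<50)&(V>190))[185:210,420:440]
n,l,st,ce=cv2.connectedComponentsWithStats(m)
for k in range(1,n):
    if st[k,4]>4: w=onz('top',*ce[k],.02); print(st[k],ce[k].round(1),w.round(4),((red-w[:2])@t).round(4))
E
```

```text
16.5 [ 0.33193651 -0.45851194  0.19140803]
[420 185   5   6  18] [421.4 186.9] [ 0.5872 -0.265   0.02  ] -0.0208
[427 185   5   4  11] [429.5 186.1] [ 0.5889 -0.2879  0.02  ] -0.0272
[424 192  12   7  30] [430. 194.] [ 0.5663 -0.2878  0.02  ] -0.005
[420 200   1   8   8] [420.  203.5] [ 0.5399 -0.2583  0.02  ] 0.0269
[426 201   4   9  21] [427.2 204.9] [ 0.5354 -0.2783  0.02  ] 0.0272
```

View pics/c8.png

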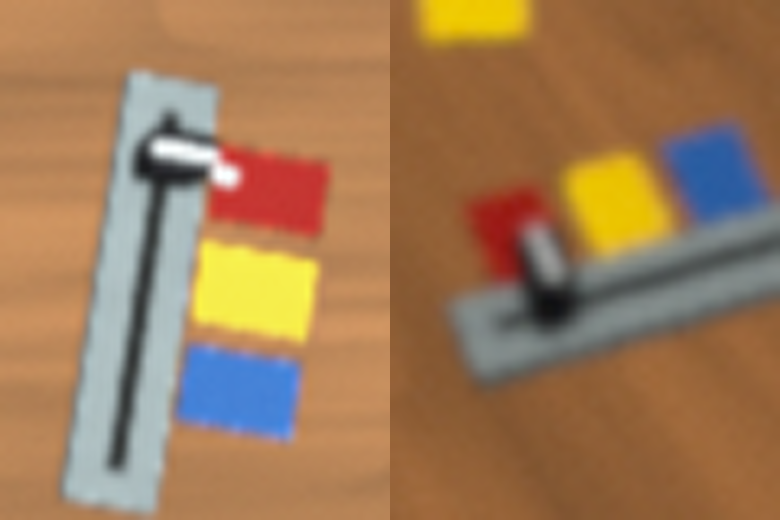

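c8: the white pointer (top crop (228,175)) lies on the red tile, 2–5 mm beyond its middle line (y about 185 there), inside the 10 mm tolerance. The arm is clear, so I'm handing in.

```bash
python3 -c "
from rig import env
print(env.close_job(), env.observe()['time_s'])"
```

```text
the job is handed in; nothing more can be done
the job is handed in; nothing more can be done
```

The job is handed in at about 16.5 s on the robot's clock. No verdict was reported.

- **Bushing:** The one on the mat has the 46 mm bore. I guided it down the cone in the gripper until it made firm contact on the red step, at TCP height 60.6 mm against a predicted 60.8 mm. After release, both cameras showed it level and centred, with red the first band below it. I did not look at it again after that, and the arm did not go back near it.
- **Marker:** I slid it about 115 mm to the far tile, which is red. The last pictures put the pointer about 2–5 mm past the middle of the tile; the tolerance is 10 mm.
- **Leave-alone things:** The arm never went to the spares or the grill things, and none looked moved in the parts I viewed. I did not measure them at the end.
- **Checks that failed or disagreed:**
  - The first dark-colour mask for the cone's foot was wrong, so I redid it with an Otsu threshold.
  - The scene and top views differed by a few millimetres until I allowed for the side walls.
  - One ring fit was spoiled by the cone tip, and I replaced it by reading the crop.
  - The first black mask for the marker found nothing, so I placed the marker from the enlarged crop and a looser mask.

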